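Load the ballast box and offer up its cover

TASK

Stand exactly three of the four steel slugs upright on the floor of the open ballast box, leaving the fourth one where it is, and then lift the cover plate by its handle and hold it level, hovering about 15 mm over the rim, with its three holes lined up so that each threaded hole of the box shows whole through its hole in the plate, ready for a colleague to start the screws. Finish while still holding the plate there, steady and touching nothing but the gripper: do not set it down or let go. Leave the other things on the table alone.

Things in the scene. Friction and masses are not known exactly. Their poses are not given: they have to be found in the camera images.
- ballast_box: open grey metal box bolted to the table. Cavity 126 mm (its x) by 92 mm (y), walls 5 mm, floor 6 mm and rim 45 mm above the table; low foot flange to y = +-66 mm. Three round bosses outside its short walls, 25 mm across, rim high, each with an 8 mm threaded hole: at x 78, y +-35 and x -78, y 0 mm. Origin: centre of the underside; x points away from the robot, within 0.25 rad of world x; z up
- cover: loose aluminium cover plate flat on the table, 136 mm (its x) by 102 mm (y), 5 mm thick, 0.2-0.42 kg. Three round ears 34 mm across with 16 mm holes: at x 78, y +-35 and x -78, y 0 mm. In its middle a dark bridge handle: bar 66 mm along x, 12 mm wide, 32 to 46 mm above the underside, posts at its ends. Origin: centre of the underside; x points away from the robot, within 0.45 rad of world x; z up
- thread_0 (a point): centre of the mouth of the threaded hole at the +x, +y end of the box, at rim height; axes as the box's
- cover_hole_0 (a point): centre of the cover's hole that belongs over thread_0, on the underside of the plate; axes as the cover's
- thread_1 (a point): centre of the mouth of the threaded hole at the +x, -y end of the box, at rim height; axes as the box's
- cover_hole_1 (a point): centre of the cover's hole that belongs over thread_1, on the underside of the plate; axes as the cover's
- thread_2 (a point): centre of the mouth of the threaded hole at the -x end of the box, at rim height; axes as the box's
- cover_hole_2 (a point): centre of the cover's hole that belongs over thread_2, on the underside of the plate; axes as the cover's
- cover_handle (a point): middle of the cover's handle bar, 39 mm above the plate's underside; grip it here across its 12 mm width (the cover's y)
- slug_0: one of four equal plain steel slugs, upright cylinders 30 mm across, 36 mm high, 0.13 to 0.27 kg, standing on the table in a row between box and cover, with the black over-cap at any place in that row. Origin: centre of the underside; z up
- slug_1: another steel slug, like slug_0
- slug_2: another steel slug, like slug_0
- slug_3: another steel slug, like slug_0
- over_cap: a black over-cap of a pump bottle (a hollow thimble, open end up, 36 mm across and 36 mm high); stands in the row of slugs but is no slug. Not part of the job: leave it alone. Origin: centre of its underside
- dropper_bottle: an amber dropper bottle, 30 mm across, 102 mm high, standing behind the work. Not part of the job: leave it alone. Origin: centre of its underside
Things that resemble listed ones, but are neither listed nor needed, are in the scene too. What is shaped like the slug_2 but yellow is not meant.

How it is judged:
By the outcome, as a careful person would: the job done as asked, in the order asked, and still so for the second after the job is handed in, while the arm keeps its last pose, push and grip.
It also fails if it takes over 64 s, if anything falls off the work surface, if the arm or the gripper's body presses on something with over 40 N, if the wrist force passes 120 N, or if a joint passes its speed limit or range.

ROBOT

A 7-joint arm with a two-finger parallel gripper is mounted at the origin on a cart in front of the work surface, level with it; the furniture and walls round the work are solid. World frame = base frame: x ahead of the robot, y to its left, z up, the work surface at z = 0. Lengths are in m, angles in degrees, forces in N, time in s.
With the tool pointing down it reaches from about 0.425 to 0.825 m from the base axis. Payload 3.6 kg.
Tool frame: the origin (TCP) lies between the finger pads; the fingertips stand 19 mm ahead of it and the grasp point (between the pads) is the TCP (env.tip_reach is the distance from the TCP to the fingertips, in m); z points along the fingers, y is the line along which they close (so a half turn about z gives the same grasp; the last joint's range is limited). The gripper opens to 93 mm and grips with 3 to 60 N. Pads are 15 mm wide; open, the fingers measure 128 mm over their backs; the gripper's body (75 mm by 188 mm) begins 65 mm behind the grasp point.
Start: joints at [-77.779, 35.231, -0.722, 81.555, 0.464, 63.22, -2.315], TCP at [0.154, 0.631, 0.238] pointing down, gripper open.
Joint ranges: [-178.69, 178.69], [-17.37, 117.87], [-77.05, 75.6], [15.02, 138.74], [-78.02, 258.01], [0.78, 113.62], [-162.83, 162.83]. Speed limits (degrees/s): [159.86, 159.86, 180, 180, 180, 180, 180].

INTERFACE

Orientations are given as [roll, pitch, yaw] about the fixed x, y, z axes, in that order (R = Rz(yaw) Ry(pitch) Rx(roll)).
In Python, from cell import sensors, cams, job, env gives the robot as it stands.
- The arm moves only by the shell command python3 -m crank 'ROWS' [FORCE]. ROWS is JSON, a list that holds one entry, the list of rows, each a list of 5 numbers: the shift along the world's x, y, z in m, then the turn about the world's z in degrees, then the opening, from 0 (shut) to 1 (fully open). In form: [[[x, y, z, turn, jaw], ...]]. A call has 1 to 5 rows; each row shifts and turns the commanded pose from where the row before left it; what a row does not reach is not made up. A row lasts 1/12 s, in which the tool goes at most 41.7 mm and 7.16 degrees, less where a joint would pass 70% of its speed; a pose out of reach is approached as far as the arm can. A call is refused whole if a number of a shift passes 0.0417 or a number of a turn 7.16, either way. A call with a gripper value outside its range is refused whole. The fingers move at their own pace and stop on an object; FORCE is the grip in N (left out, the last holds). Time passes only in rows, so rows that do not move let the fingers close. It gives the time, the measured TCP pose, the force, the opening and the grip force at its end, in the units of the state.
- sensors.state(): the state, without advancing time (a new reading comes with each control period).
- cams.read_camera(name): name is "scene" or "top"; returns the picture (384x512x3 uint8, red, green, blue); there is no depth.
- cams.get_calibration(name): a dict with "fx", "fy", "cx", "cy" (pixels), "origin" and "orientation" of the camera in the world. Camera axes: x right, y up, looking along -z (the intrinsics and any distortion apply to the point x, -y, -z); pixel columns grow to the right and rows downward; lengths in m; the calibration is good to about 2 mm. A picture is of the moment at which its call begins. get_calibration takes no time and is no camera call.
- job.close_job(): hands the job in; it is judged then, once.
The state is a dict: "t": time; "qpos": joint angles; "qd": joint speeds; "effort": joint torques, N m; "tool_pos": TCP position; "orientation": TCP orientation; "contact_force": force on the tool from outside, world axes, zero at the start; "ft_torque": the same for the moment, N m; "width": finger opening in m; "finger_force": force on a finger pad.
Only numpy, scipy, OpenCV 4.12 (cv2) and the standard library are available. Lean on these libraries where they do the work, as an engineer would, in place of code of your own. Each camera call takes 0.05 s, during which the arm holds its last target. There are 200 camera calls.

## Working session

There is one attempt and no reset: what is moved stays moved. The work goes in short steps, Python scripts to look and compute and a shell command to move; the robot and the scene stay as the last step left them, time stands still between calls to the robot, and variables do not carry over. Pictures are saved under pics/ and viewed, at most 10 in all, crops included, and the job is handed in when it is done.

```bash
ls; mkdir -p pics; python3 - <<'E'
from cell import sensors,cams,env
import cv2
for n in("scene","top"):
    im=cams.read_camera(n); cv2.imwrite(f"pics/{n}0.png",im[:,:,::-1]); print(cams.get_calibration(n))
print(sensors.state()); print(env.tip_reach)
a=cv2.imread("pics/scene0.png");b=cv2.imread("pics/top0.png")
E
```

```text
pics
{'fx': 429.3275092476844, 'fy': 429.3275092476844, 'cx': 256.39648864567164, 'cy': 196.38402034550802, 'origin': array([ 0.2391726 , -0.59266793,  0.73024732]), 'orientation': array([ 46.67758826,   0.69720801, -28.30487694])}
{'fx': 346.5957647259529, 'fy': 346.5957647259529, 'cx': 251.14255314554805, 'cy': 188.7817591899142, 'origin': array([0.50345812, 0.05546783, 0.92779734]), 'orientation': array([  2.74676818,  -1.44757143, -89.47115033])}
{'t': 0.1, 'qpos': array([-77.77991842,  35.28373779,  -0.72198247,  81.62938725,
         0.46641357,  63.21892458,  -2.31565454]), 'qd': array([ 0.01475293, -0.10445383,  0.00276108, -0.17948964, -0.07716527,
        0.11667024,  0.05955425]), 'effort': array([ 1.06485913e-03, -4.60046339e+01,  2.09979303e-01, -1.66246945e+01,
       -6.11742656e-02,  1.69691036e-02,  1.08824258e-04]), 'tool_pos': array([0.1542209 , 0.63077381, 0.2366126 ]), 'orientation': array([-1.79870926e+02,  4.09801262e-03,  1.66264735e+02]), 'contact_force': array([0.6172826 , 0.49970222, 0.06006776]), 'ft_torque': array([0.03847713, 0.01235323, 0.01020987]), 'finger_force': 0.0, 'width': 0.09260759691952428}
0.019
```

View pics/scene0.png

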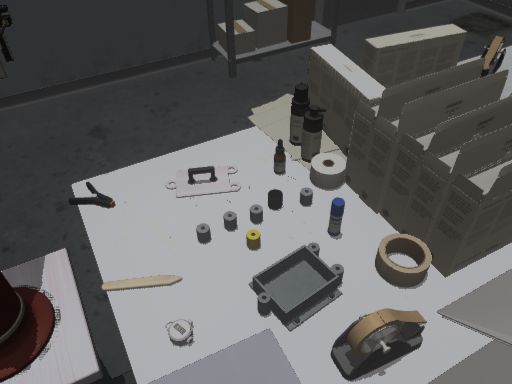

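View pics/top0.png

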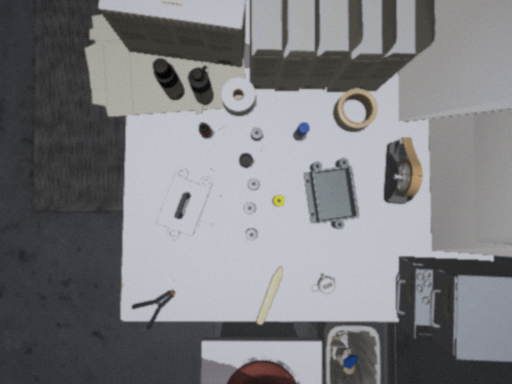

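The slugs seen in top are at (257,133), (253,184), (250,208) and (251,234). Lookalikes are the over-cap (246,160) and the yellow slug (279,200). The box is at (332,193) and the cover at (185,205). I'll take the three near slugs and leave (257,133), which is close to the bottles. Next, a close crop to confirm.

```bash
cat > h.py <<'E'
import numpy as np, cv2
from cell import sensors,cams
from scipy.spatial.transform import Rotation as R
C={n:cams.get_calibration(n) for n in("scene","top")}
def ray(n,u,v):
    c=C[n]; d=np.array([(u-c['cx'])/c['fx'],-(v-c['cy'])/c['fy'],-1.])
    return np.array(c['origin']),R.from_euler('xyz',c['orientation'],degrees=True).apply(d)
def px(n,u,v,z):
    o,d=ray(n,u,v); return o+d*(z-o[2])/d[2]
def proj(n,p):
    c=C[n]; q=R.from_euler('xyz',c['orientation'],degrees=True).inv().apply(np.array(p)-c['origin'])
    return c['cx']+c['fx']*q[0]/-q[2], c['cy']-c['fy']*q[1]/-q[2]
def crop(im,x,y,w,h,s): return cv2.resize(im[y:y+h,x:x+w],None,fx=s,fy=s,interpolation=cv2.INTER_CUBIC)
E
python3 - <<'E'
from h import *
t=cv2.imread("pics/top0.png"); s=cv2.imread("pics/scene0.png")
a=crop(t,230,120,130,120,5); a=cv2.convertScaleAbs(a,alpha=1)
cv2.imwrite("pics/c1.png",a)
b=np.hstack([crop(t,150,160,70,85,5),crop(s,160,155,85,85,5)]); cv2.imwrite("pics/c2.png",b)
for u,v in[(257,133),(253,184),(250,208),(251,234),(279,200),(246,160)]: print(px("top",u,v,.036))
for u,v in[(203,229),(230,217),(256,210),(306,192),(253,235),(275,195)]: print(px("scene",u,v,.036))
E
```

```text
[0.69170253 0.0194455  0.036     ]
[0.55885881 0.02865046 0.036     ]
[0.4969922  0.03580837 0.036     ]
[0.43053917 0.03262302 0.036     ]
[ 0.5182607  -0.03877603  0.036     ]
[0.62084063 0.04731854 0.036     ]
[0.4294886  0.02469774 0.036     ]
[0.49700205 0.02889075 0.036     ]
[0.55856171 0.02010558 0.036     ]
[0.69115173 0.01561545 0.036     ]
[ 0.51698554 -0.04358408  0.036     ]
[0.62151424 0.04236039 0.036     ]
```

View pics/c1.png

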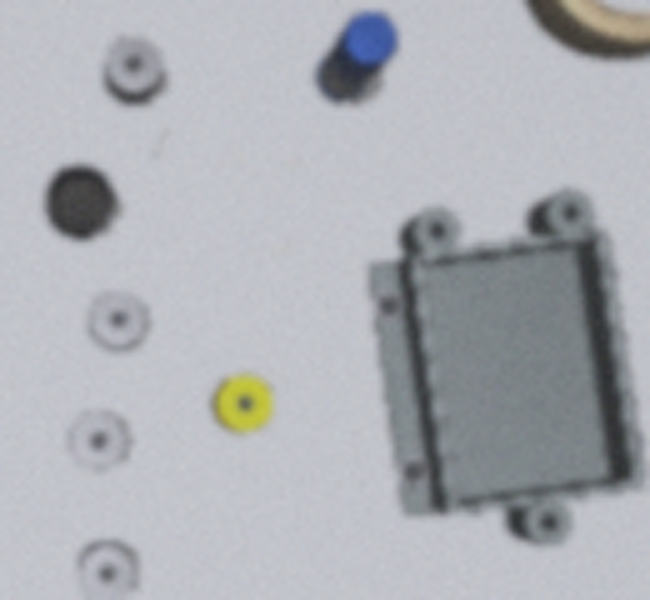

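View pics/c2.png

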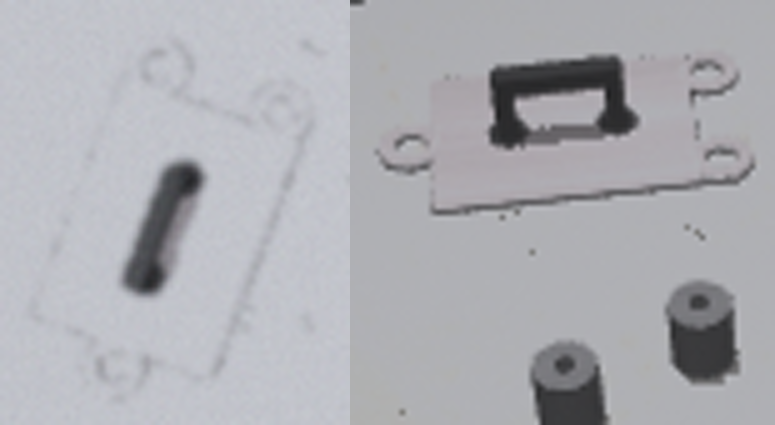

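The crop confirms plain steel slugs with a centre dot at crop (118,319), (99,440) and (107,572). Yellow is at (245,403) and the cap at (80,203). Threads are at (437,231), (570,212) and (548,522). The cover holes are visible in both views.

```bash
python3 - <<'E'
from h import *
def tri(a,b):
    (o1,d1),(o2,d2)=ray("top",*a),ray("scene",*b); k=np.linalg.lstsq(np.c_[d1,-d2],o2-o1,rcond=None)[0]
    p,q=o1+d1*k[0],o2+d2*k[1]; return (p+q)/2,np.linalg.norm(p-q)
c1=lambda x,y:(x/5-.4+230,y/5-.4+120)
for x,y in[(133,64),(118,319),(99,440),(107,572)]: print('slug',px("top",*c1(x,y),.036)[:2])
for u,v in[(202.6,227.4),(229.6,215)]: print('scene slug',px("scene",u,v,.036)[:2])
def fit(P,L,name):
    P=np.array(P)[:,:2];L=np.array(L);p0,l0=P.mean(0),L.mean(0)
    A=(P-p0).T@(L-l0); th=np.arctan2(A[1,0]-A[0,1],A[0,0]+A[1,1]); r=np.array([[np.cos(th),-np.sin(th)],[np.sin(th),np.cos(th)]])
    o=p0-r@l0; print(name,o,np.degrees(th),'res',np.round(P-(L@r.T+o),4).tolist())
L=[(.078,.035),(.078,-.035),(-.078,0)]
fit([px("top",*c1(*p),.045) for p in[(437,231),(570,212),(548,522)]],L,'box top')
fit([px("top",x/5-.4+150,y/5-.4+160,.005) for x,y in[(165,67),(280,107),(120,370)]],L,'cover top')
fit([px("scene",(x-350)/5-.4+160,y/5-.4+155,.005) for x,y in[(710,72),(725,158),(410,150)]],L,'cover scene')
s=cv2.imread("pics/scene0.png"); 
cv2.imwrite("pics/c3.png",crop(s,190,180,160,120,5))
E
```

```text
slug [0.69324497 0.02153854]
slug [0.56041459 0.02814835]
slug [0.49800457 0.03736017]
slug [0.43053917 0.03262302]
scene slug [0.43058826 0.02949968]
scene slug [0.49893353 0.0349732 ]
box top [ 0.53524381 -0.18106319] 8.395674845214849 res [[-0.0003, -0.0002], [0.0001, 0.0001], [0.0002, 0.0001]]
cover top [0.5030817  0.21006765] -18.821905317067355 res [[-0.0001, -0.0028], [0.0018, 0.0022], [-0.0017, 0.0006]]
cover scene [0.50292227 0.20635997] -18.974218478462145 res [[0.0007, -0.0007], [0.0004, 0.0005], [-0.0011, 0.0002]]
```

View pics/c3.png

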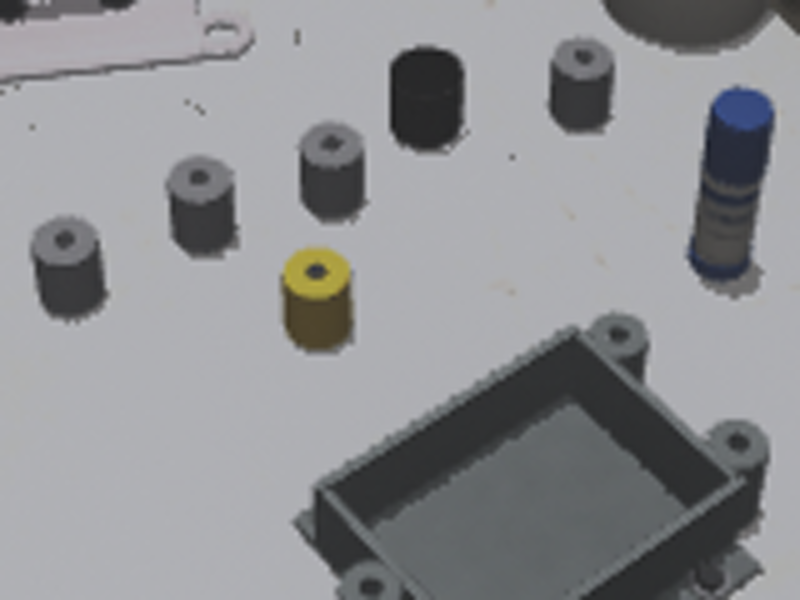

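```bash
python3 - <<'E'
from h import *
L=np.array([(.078,.035),(.078,-.035),(-.078,0)])
P=np.array([px("scene",*p,.045) for p in[(313.4,246.4),(337.2,268),(263.8,296.8)]])[:,:2]
print(P,P[:2].mean(0)-P[2]); d=P[:2].mean(0)-P[2]; print(np.degrees(np.arctan2(d[1],d[0])),(P[:2].mean(0)+P[2])/2)
for x,y in[(331,143),(199,176),(64,239)]: print(px("scene",x/5-.4+190,y/5-.4+180,.036)[:2])
E
for i in 1 2 3; do python3 -m crank '[[[0.027,-0.0403,0,0.92,0.55],[0.027,-0.0403,0,0.92,0.55],[0.027,-0.0403,0,0.92,0.55],[0.027,-0.0403,0,0.92,0.55],[0.027,-0.0403,0,0.92,0.55]]]' 15; done
```

```text
[[ 0.60794997 -0.13876287]
 [ 0.61809291 -0.20744408]
 [ 0.4591104  -0.1957977 ]] [0.15391104 0.02269423]
8.387839074782393 [ 0.53606592 -0.18445058]
[0.56091394 0.0254476 ]
[0.49881143 0.0357598 ]
[0.43020345 0.02971251]
t: 0.52
tool_pos: [0.271, 0.4562, 0.2372]
orientation: [-179.9, -0.0, 170.9]
contact_force: [0.9, -0.1, -0.1]
width: 0.0645
finger_force: 0.0
t: 0.93
tool_pos: [0.3868, 0.2832, 0.2375]
orientation: [-180.0, -0.0, 175.5]
contact_force: [1.0, 0.8, 0.2]
width: 0.051
finger_force: 0.0
t: 1.35
tool_pos: [0.5028, 0.1102, 0.2375]
orientation: [-180.0, -0.0, -179.9]
contact_force: [0.2, 0.4, -0.6]
width: 0.0515
finger_force: 0.0
```

```bash
python3 -m crank '[[[0.0193,-0.0278,0,0,0.55],[0.0193,-0.0278,0,0,0.55],[0.0193,-0.0278,0,0,0.55],[0,0,-0.03,0,0.55],[0,0,-0.04,0,0.55]]]'
python3 -m crank '[[[0,0,-0.04,0,0.55],[0,0,-0.04,0,0.55],[0,0,0,0,0.55],[0,0,0,0,0.55],[0,0,0,0,0.55]]]'
python3 - <<'E'
from h import *
a=crop(cams.read_camera("top")[:,:,::-1],215,140,80,110,5);b=crop(cams.read_camera("scene")[:,:,::-1],190,150,80,110,5)
cv2.imwrite("pics/d1.png",np.hstack([a,b]))
E
```

```text
t: 1.77
tool_pos: [0.564, 0.0255, 0.1696]
orientation: [-180.0, 0.6, 179.7]
contact_force: [1.0, 0.8, 0.7]
width: 0.0509
finger_force: 0.0
t: 2.18
tool_pos: [0.5614, 0.0288, 0.0893]
orientation: [180.0, 0.2, -179.9]
contact_force: [0.1, 0.1, 0.5]
width: 0.0512
finger_force: 0.0
```

View pics/d1.png

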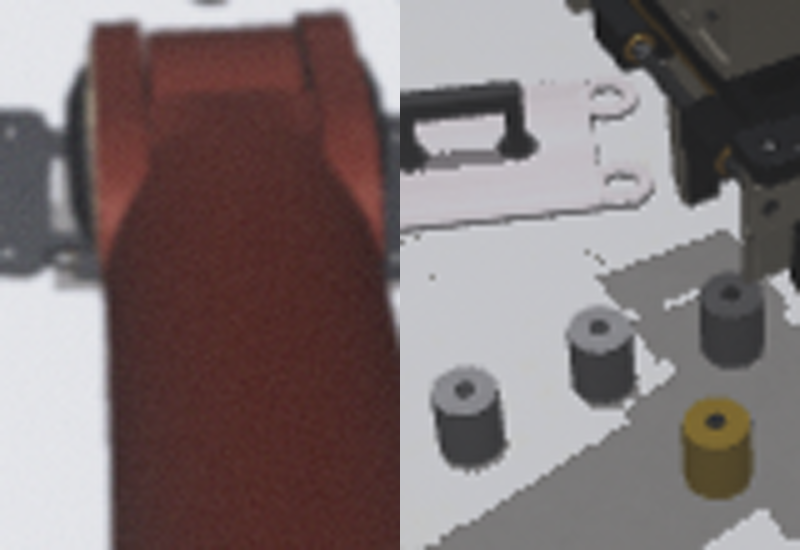

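The top view is blocked by the arm. In the scene view the fingers straddle slug C at crop (732,320). Descending.

```bash
python3 -m crank '[[[0,-0.002,-0.032,0,0.55],[0,0,-0.031,0,0.55],[0,0,0,0,0.55],[0,0,0,0,0.0],[0,0,0,0,0.0]]]' 25
python3 -m crank '[[[0,0,0,0,0],[0,0,0,0,0],[0,0,0,0,0],[0,0,0,0,0],[0,0,0,0,0]]]' 25
```

```text
t: 2.7
tool_pos: [0.5619, 0.0269, 0.0271]
orientation: [180.0, 0.2, -179.9]
contact_force: [0.4, 0.0, 0.7]
width: 0.042
finger_force: 0.0
t: 3.12
tool_pos: [0.5617, 0.0271, 0.0269]
orientation: [180.0, 0.2, -179.9]
contact_force: [0.4, 0.5, 8.0]
width: 0.0296
finger_force: 25.0
```

```bash
python3 -m crank '[[[0,0,0.025,0,0],[0,0,0.03,0,0],[0,0,0.03,0,0],[0.0023,-0.034,0,2,0],[0.0023,-0.034,0,2,0]]]' 25
python3 -m crank '[[[0.0023,-0.034,0,2,0],[0.0023,-0.034,0,2.3,0],[0.0023,-0.034,0,0,0],[0.0023,-0.034,0,0,0],[0,0,0,0,0]]]' 25
python3 -m crank '[[[0,0,0,0,0],[0,0,0,0,0]]]' 25
```

```text
t: 3.53
tool_pos: [0.5665, -0.0384, 0.1124]
orientation: [179.9, 0.3, -175.4]
contact_force: [0.3, -1.4, -2.7]
width: 0.0294
finger_force: 25.0
t: 3.95
tool_pos: [0.5723, -0.1893, 0.11]
orientation: [-179.5, -0.1, -172.4]
contact_force: [-0.1, -1.7, -2.2]
width: 0.0293
finger_force: 25.0
t: 4.12
tool_pos: [0.5735, -0.1767, 0.1096]
orientation: [179.9, -0.0, -171.7]
contact_force: [0.6, 0.3, -2.3]
width: 0.0299
finger_force: 25.0
```

```bash
python3 -m crank '[[[0.0015,0,-0.03,0,0],[0,0,-0.025,0,0],[0,0,-0.015,0,0],[0,0,-0.005,0,0],[0,0,0,0,0]]]' 25
python3 -m crank '[[[0,0,-0.001,0,0],[0,0,0,0,0]]]' 25
```

```text
t: 4.53
tool_pos: [0.5748, -0.1746, 0.0342]
orientation: [179.9, -0.1, -171.5]
contact_force: [0.5, -0.5, -1.2]
width: 0.0292
finger_force: 25.0
t: 4.7
tool_pos: [0.5763, -0.1764, 0.0344]
orientation: [-180.0, 0.1, -171.6]
contact_force: [0.4, 0.2, -2.8]
width: 0.0294
finger_force: 25.0
```

Lower slightly, then release to 42 mm and rise.

```bash
python3 -m crank '[[[0,0,-0.0012,0,0],[0,0,0,0,0],[0,0,0,0,0.45],[0,0,0,0,0.45],[0,0,0,0,0.45]]]' 25
python3 -m crank '[[[0,0,0.02,0,0.45],[0,0,0.03,0,0.45],[0,0,0.03,0,0.45],[-0.0128,0.036,0,-2,0.55],[-0.0128,0.036,0,-2,0.55]]]' 25
python3 -m crank '[[[-0.0128,0.036,0,-2,0.55],[-0.0128,0.036,0,-2,0.55],[-0.0128,0.036,0,-0.3,0.55],[-0.0128,0.032,0,0,0.55],[0,0,0,0,0.55]]]' 25
python3 -m crank '[[[0,0,0,0,0.55],[0,0,0,0,0.55]]]' 25
```

```text
t: 5.12
tool_pos: [0.5759, -0.1775, 0.033]
orientation: [-180.0, 0.1, -171.6]
contact_force: [-0.3, -0.8, 0.3]
width: 0.0409
finger_force: 0.0
t: 5.53
tool_pos: [0.5517, -0.108, 0.115]
orientation: [-179.8, 0.4, -176.1]
contact_force: [0.1, 1.1, -0.6]
width: 0.0497
finger_force: 0.0
t: 5.95
tool_pos: [0.4956, 0.0437, 0.1127]
orientation: [179.7, -0.2, -179.2]
contact_force: [-0.9, 1.0, 0.1]
width: 0.0515
finger_force: 0.0
t: 6.12
tool_pos: [0.4992, 0.0341, 0.1128]
orientation: [-180.0, 0.1, -180.0]
contact_force: [0.3, -0.4, -0.1]
width: 0.051
finger_force: 0.0
```

```bash
python3 -m crank '[[[0,0.002,-0.03,0,0.55],[0,0,-0.036,0,0.55],[0,0,-0.02,0,0.55],[0,0,0,0,0.55],[0,0,0,0,0.55]]]' 25
python3 -m crank '[[[0,0,0,0,0],[0,0,0,0,0],[0,0,0,0,0],[0,0,0,0,0],[0,0,0,0,0]]]' 25
python3 -m crank '[[[0,0,0,0,0],[0,0,0,0,0]]]' 25
```

```text
t: 6.53
tool_pos: [0.4987, 0.0348, 0.0259]
orientation: [-179.9, -0.1, 179.9]
contact_force: [0.7, 0.5, 0.5]
width: 0.0512
finger_force: 0.0
t: 6.95
tool_pos: [0.4995, 0.0368, 0.0277]
orientation: [180.0, 0.1, -179.9]
contact_force: [0.3, -0.4, 7.0]
width: 0.0293
finger_force: 25.0
t: 7.12
tool_pos: [0.4995, 0.0367, 0.0277]
orientation: [180.0, 0.1, -179.9]
contact_force: [-0.9, 0.0, 6.9]
width: 0.0294
finger_force: 25.0
```

```bash
python3 -m crank '[[[0,0,0.025,0,0],[0,0,0.03,0,0],[0,0,0.03,0,0],[0.006,-0.0366,0,2,0],[0.006,-0.0366,0,2,0]]]' 25
python3 -m crank '[[[0.006,-0.0366,0,2,0],[0.006,-0.0366,0,2.3,0],[0.006,-0.0366,0,0,0],[0.006,-0.0366,0,0,0],[0,0,0,0,0]]]' 25
python3 -m crank '[[[0,0,0,0,0],[0,0,0,0,0]]]' 25
```

```text
t: 7.53
tool_pos: [0.512, -0.0338, 0.1134]
orientation: [179.9, 0.3, -175.4]
contact_force: [0.4, -1.1, -2.4]
width: 0.0294
finger_force: 25.0
t: 7.95
tool_pos: [0.5339, -0.1947, 0.1114]
orientation: [-179.5, -0.0, -172.4]
contact_force: [-0.3, -1.5, -2.7]
width: 0.0296
finger_force: 25.0
t: 8.12
tool_pos: [0.5338, -0.1822, 0.1109]
orientation: [179.9, -0.1, -171.7]
contact_force: [-0.2, 0.3, -2.3]
width: 0.0296
finger_force: 25.0
```

```bash
python3 -m crank '[[[0.0015,0,-0.03,0,0],[0,0,-0.025,0,0],[0,0,-0.015,0,0],[0,0,-0.0065,0,0],[0,0,0,0,0]]]' 25
python3 -m crank '[[[0,0,0,0,0],[0,0,-0.0005,0,0],[0,0,0,0,0]]]' 25
```

```text
t: 8.53
tool_pos: [0.5355, -0.1801, 0.0343]
orientation: [179.9, -0.1, -171.4]
contact_force: [-0.4, -0.4, -2.1]
width: 0.0296
finger_force: 25.0
t: 8.78
tool_pos: [0.5366, -0.1824, 0.035]
orientation: [-180.0, 0.1, -171.6]
contact_force: [-0.0, 0.5, -3.6]
width: 0.0294
finger_force: 25.0
```

```bash
python3 -m crank '[[[0,0,-0.0012,0,0],[0,0,0,0,0],[0,0,0,0,0.45],[0,0,0,0,0.45],[0,0,0,0,0.45]]]' 25
python3 -m crank '[[[0,0,0.02,0,0.45],[0,0,0.03,0,0.45],[0,0,0.03,0,0.45],[-0.0152,0.0304,0,-2,0.55],[-0.0152,0.0304,0,-2,0.55]]]' 25
python3 -m crank '[[[-0.0152,0.0304,0,-2,0.55],[-0.0152,0.0304,0,-2,0.55],[-0.0152,0.0304,0,-0.3,0.55],[-0.0152,0.0304,0,0,0.55],[-0.0152,0.0304,0,0,0.55]]]' 25
python3 -m crank '[[[0,0,0,0,0.55],[0,0,0,0,0.55],[0,0,0,0,0.55]]]' 25
```

```text
t: 9.2
tool_pos: [0.5365, -0.183, 0.0337]
orientation: [-180.0, 0.1, -171.6]
contact_force: [-0.5, 0.2, -0.9]
width: 0.0415
finger_force: 0.0
t: 9.62
tool_pos: [0.5077, -0.124, 0.1156]
orientation: [-179.8, 0.4, -176.0]
contact_force: [-0.5, 1.3, -0.8]
width: 0.0495
finger_force: 0.0
t: 10.03
tool_pos: [0.4293, 0.0312, 0.1137]
orientation: [180.0, 0.1, -180.0]
contact_force: [0.3, 0.8, -0.9]
width: 0.0511
finger_force: 0.0
t: 10.28
tool_pos: [0.4306, 0.0295, 0.1136]
orientation: [-180.0, 0.1, -179.9]
contact_force: [0.2, -0.4, -0.7]
width: 0.0515
finger_force: 0.0
```

```bash
python3 -m crank '[[[0,0.001,-0.03,0,0.55],[0,0,-0.036,0,0.55],[0,0,-0.02,0,0.55],[0,0,0,0,0.55],[0,0,0,0,0.55]]]' 25
python3 -m crank '[[[0,0,0,0,0],[0,0,0,0,0],[0,0,0,0,0],[0,0,0,0,0],[0,0,0,0,0]]]' 25
python3 -m crank '[[[0,0,0,0,0],[0,0,0,0,0]]]' 25
```

```text
t: 10.7
tool_pos: [0.4299, 0.0293, 0.0267]
orientation: [-179.9, -0.1, 179.9]
contact_force: [0.0, 0.1, 0.0]
width: 0.0511
finger_force: 0.0
t: 11.12
tool_pos: [0.4306, 0.031, 0.0283]
orientation: [180.0, 0.1, -179.9]
contact_force: [-0.7, -0.1, 7.4]
width: 0.0294
finger_force: 25.0
t: 11.28
tool_pos: [0.4306, 0.031, 0.0283]
orientation: [180.0, 0.1, -179.9]
contact_force: [0.4, 0.3, 6.9]
width: 0.0294
finger_force: 25.0
```

```bash
python3 -m crank '[[[0,0,0.025,0,0],[0,0,0.03,0,0],[0,0,0.03,0,0],[0.0109,-0.0366,0,2,0],[0.0109,-0.0366,0,2,0]]]' 25
python3 -m crank '[[[0.0109,-0.0366,0,2,0],[0.0109,-0.0366,0,2.3,0],[0.0109,-0.0366,0,0,0],[0.0109,-0.0366,0,0,0],[0,0,0,0,0]]]' 25
python3 -m crank '[[[0,0,0,0,0],[0,0,0,0,0],[0,0,0,0,0]]]' 25
```

```text
t: 11.7
tool_pos: [0.4528, -0.04, 0.1143]
orientation: [180.0, 0.3, -175.4]
contact_force: [1.3, 0.1, -1.2]
width: 0.0295
finger_force: 25.0
t: 12.12
tool_pos: [0.496, -0.1995, 0.1126]
orientation: [-179.5, 0.1, -172.3]
contact_force: [0.1, -0.3, -0.5]
width: 0.0293
finger_force: 25.0
t: 12.37
tool_pos: [0.4945, -0.1865, 0.112]
orientation: [179.9, -0.1, -171.5]
contact_force: [-0.0, 0.2, -2.2]
width: 0.0293
finger_force: 25.0
```

```bash
python3 -m crank '[[[0.0012,-0.001,-0.03,0,0],[0,0,-0.025,0,0],[0,0,-0.015,0,0],[0,0,-0.0075,0,0],[0,0,0,0,0]]]' 25
python3 -m crank '[[[0,0,0,0,0],[0,0,0,0,0],[0,0,-0.0005,0,0],[0,0,0,0,0]]]' 25
```

```text
t: 12.78
tool_pos: [0.4959, -0.1874, 0.0342]
orientation: [179.9, -0.1, -171.5]
contact_force: [0.6, -0.4, -1.5]
width: 0.03
finger_force: 25.0
t: 13.12
tool_pos: [0.4966, -0.1895, 0.0346]
orientation: [-180.0, 0.0, -171.6]
contact_force: [-0.5, -0.1, -1.6]
width: 0.0295
finger_force: 25.0
```

```bash
python3 -m crank '[[[0,0,-0.0007,0,0],[0,0,0,0,0],[0,0,0,0,0.45],[0,0,0,0,0.45],[0,0,0,0,0.45]]]' 25
python3 -m crank '[[[0,0,0.02,0,0.45],[0,0,0.03,0,0.45],[0,0,0.04,0,0.45],[0.0006,0.0398,0,-2.73,0.5],[0.0006,0.0398,0,-2.73,0.5]]]' 25
python3 -m crank '[[[0.0006,0.0398,0,-2.73,0.5],[0.0006,0.0398,0,-2.73,0.5],[0.0006,0.0398,0,-2.73,0.5],[0.0006,0.0398,0,-2.73,0.5],[0.0006,0.0398,0,-2.73,0.5]]]' 25
python3 -m crank '[[[0.0006,0.0398,0,-2.73,0.5],[0.0006,0.0398,0,-2.73,0.5],[0.0006,0.0398,0,-2.73,0.5],[0,0,0,0,0.5],[0,0,0,0,0.5]]]' 25
python3 -m crank '[[[0,0,0,0,0.5],[0,0,0,0,0.5]]]'
python3 - <<'E'
from h import *
t=cams.read_camera("top")[:,:,::-1];s=cams.read_camera("scene")[:,:,::-1]
cv2.imwrite("pics/e.png",np.hstack([crop(t,290,140,80,110,5),crop(s,245,230,80,110,5)]))
cv2.imwrite("pics/e2.png",np.hstack([crop(t,140,150,80,110,5),crop(s,160,110,80,110,5)]))
E
```

```text
t: 13.53
tool_pos: [0.4966, -0.1898, 0.0338]
orientation: [-180.0, 0.0, -171.6]
contact_force: [-0.7, -0.6, -0.3]
width: 0.0408
finger_force: 0.0
t: 13.95
tool_pos: [0.4994, -0.113, 0.1262]
orientation: [-179.8, 0.4, -177.7]
contact_force: [0.0, 1.4, 0.2]
width: 0.0458
finger_force: 0.0
t: 14.37
tool_pos: [0.5004, 0.0909, 0.1239]
orientation: [180.0, 0.0, 169.1]
contact_force: [1.0, 0.2, 0.3]
width: 0.0465
finger_force: 0.0
t: 14.78
tool_pos: [0.5015, 0.2123, 0.1234]
orientation: [179.9, -0.0, 161.5]
contact_force: [0.3, -0.8, 0.4]
width: 0.0464
finger_force: 0.0
t: 14.95
tool_pos: [0.5026, 0.2061, 0.1236]
orientation: [-179.9, 0.0, 160.9]
contact_force: [-0.4, -0.6, -0.5]
width: 0.0467
finger_force: 0.0
```

View pics/e.png

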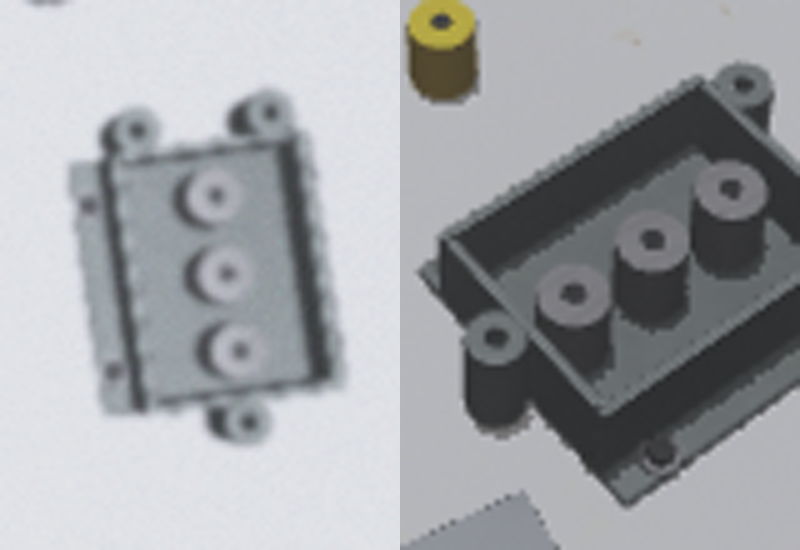

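View pics/e2.png

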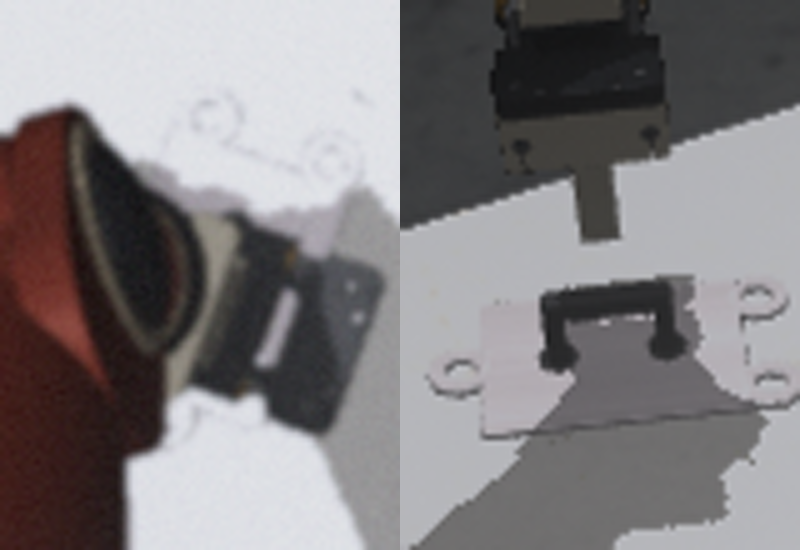

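Three slugs stand upright in the box, with tops at crop (215,196), (227,273) and (240,350). The gripper is over the handle, whose bar is at scene crop (607,300). Descending.

```bash
python3 -m crank '[[[0.0005,0.002,-0.03,0,0.5],[0,0,-0.03,0,0.5],[0,0,-0.0175,0,0.5],[0,0,-0.007,0,0.5],[0,0,0,0,0.5]]]' 25
python3 -m crank '[[[0,0,0,0,0.5],[0,0,0,0,0.5],[0,0,0,0,0],[0,0,0,0,0],[0,0,0,0,0]]]' 30
python3 -m crank '[[[0,0,0,0,0],[0,0,0,0,0],[0,0,0,0,0],[0,0,0,0,0]]]' 50
```

```text
t: 15.47
tool_pos: [0.5021, 0.2087, 0.0376]
orientation: [-179.8, -0.1, 160.9]
contact_force: [-0.0, 0.0, -0.3]
width: 0.0463
finger_force: 0.0
t: 15.88
tool_pos: [0.5032, 0.2106, 0.0399]
orientation: [179.9, 0.1, 161.1]
contact_force: [-0.2, -1.0, 0.7]
width: 0.031
finger_force: 0.0
t: 16.22
tool_pos: [0.5031, 0.2109, 0.0393]
orientation: [179.9, 0.0, 161.1]
contact_force: [-0.3, 1.2, 1.1]
width: 0.0114
finger_force: 50.0
```

```bash
python3 -m crank '[[[0,0,0.01,0,0],[0,0,0.02,0,0],[0,0,0.025,0,0],[0,0,0.03,0,0],[0,0,0.025,0,0]]]' 50
python3 -m crank '[[[0,0,0,0,0],[0.0025,-0.016,0,1,0],[0.00275,-0.03,0,2,0],[0.00275,-0.0328,0,2.27,0],[0.00275,-0.0328,0,2.27,0]]]' 50
python3 -m crank '[[[0.00275,-0.0328,0,2.27,0],[0.00275,-0.0328,0,2.27,0],[0.00275,-0.0328,0,2.27,0],[0.00275,-0.0328,0,2.27,0],[0.00275,-0.0328,0,2.27,0]]]' 50
python3 -m crank '[[[0.00275,-0.0328,0,2.27,0],[0.00275,-0.0328,0,2.27,0],[0.00275,-0.0328,0,2.27,0],[0.0015,-0.02,0,2,0],[0,0,0,0,0]]]' 50
python3 -m crank '[[[0,0,0,0,0],[0,0,0,0,0],[0,0,0,0,0]]]' 50
python3 - <<'E'
from h import *
for (x,y),g in zip([(215,196),(227,273),(240,350)],[(.5759,-.1775),(.5365,-.183),(.4966,-.1898)]): print('top bias',px("top",x/5-.4+290,y/5-.4+140,.042)[:2]-g)
for (x,y),g in zip([(731,190),(652,240),(574,294)],[(.5759,-.1775),(.5365,-.183),(.4966,-.1898)]): print('scene bias',px("scene",(x-400)/5-.4+245,y/5-.4+230,.042)[:2]-g)
for x,y in[(137,131),(270,113),(250,422)]: print('thr top',px("top",x/5-.4+290,y/5-.4+140,.045)[:2])
E
```

```text
t: 16.63
tool_pos: [0.5021, 0.2097, 0.1504]
orientation: [-179.9, -0.1, 161.0]
contact_force: [1.3, 0.6, -2.5]
width: 0.0115
finger_force: 50.0
t: 17.05
tool_pos: [0.5121, 0.0977, 0.1477]
orientation: [-179.9, -0.2, 168.8]
contact_force: [0.4, -0.2, -3.9]
width: 0.0113
finger_force: 50.0
t: 17.47
tool_pos: [0.5258, -0.0669, 0.1477]
orientation: [180.0, -0.2, -179.9]
contact_force: [0.4, 0.5, -2.2]
width: 0.0118
finger_force: 50.0
t: 17.88
tool_pos: [0.5348, -0.1916, 0.1475]
orientation: [-179.7, -0.2, -171.8]
contact_force: [-0.2, -0.2, -3.6]
width: 0.0115
finger_force: 50.0
t: 18.13
tool_pos: [0.5366, -0.1815, 0.1483]
orientation: [179.9, -0.1, -171.1]
contact_force: [0.4, 1.0, -3.0]
width: 0.0117
finger_force: 50.0
top bias [-0.00176686  0.00113253]
top bias [-0.00202983  0.00050159]
top bias [-0.00163245  0.00067769]
scene bias [-0.00130955 -0.00227325]
scene bias [-0.00212975 -0.00213067]
scene bias [-0.00145907 -0.00222144]
thr top [ 0.60695774 -0.13528922]
thr top [ 0.61711408 -0.20420417]
thr top [ 0.4583137  -0.19333446]
```

```bash
python3 -m crank '[[[-0.0015,-0.001,-0.015,-0.5,0],[0,0,-0.015,0,0],[0,0,-0.01,0,0],[0,0,-0.006,0,0],[0,0,-0.003,0,0]]]' 50
python3 -m crank '[[[0,0,0,0,0],[0,0,0,0,0],[0,0,0,0,0],[0,0,0,0,0],[0,0,0,0,0]]]' 50
python3 - <<'E'
from h import *
t=cams.read_camera("top")[:,:,::-1];s=cams.read_camera("scene")[:,:,::-1]
cv2.imwrite("pics/f.png",np.hstack([crop(t,300,150,60,90,6),crop(s,250,225,70,90,6)]))
E
```

```text
t: 18.55
tool_pos: [0.5353, -0.1835, 0.099]
orientation: [179.9, -0.1, -171.6]
contact_force: [-0.3, -0.2, -3.2]
width: 0.0117
finger_force: 50.0
t: 18.97
tool_pos: [0.5359, -0.1848, 0.1006]
orientation: [-180.0, 0.1, -171.7]
contact_force: [0.8, 0.1, -2.7]
width: 0.0112
finger_force: 50.0
```

View pics/f.png

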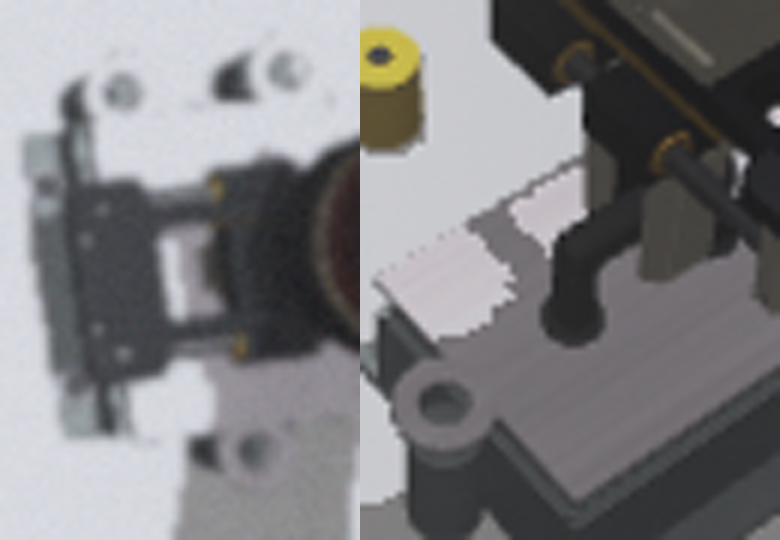

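```bash
python3 -m crank '[[[-0.0008,0.0023,-0.0007,0.1,0],[0,0,0,0,0],[0,0,0,0,0],[0,0,0,0,0],[0,0,0,0,0]]]' 50
python3 -m crank '[[[0,0,0,0,0],[0,0,0,0,0],[0,0,0,0,0],[0,0,0,0,0],[0,0,0,0,0]]]' 50
python3 - <<'E'
from h import *
H=[px("top",x/6-.417+300,y/6-.417+150,.0665)[:2]+[.0018,-.0008] for x,y in[(123,91),(289,71),(257,452)]]
d=(H[0]+H[1])/2-H[2]; print('before move',(H[0]+H[1]+2*H[2])/4,np.degrees(np.arctan2(d[1],d[0])),H)
print(px("scene",(445-360)/6-.417+250,402/6-.417+225,.0655)[:2]+[.0016,.0022])
s0=sensors.state();print(s0['tool_pos'],s0['orientation'])
t=cams.read_camera("top")[:,:,::-1];s=cams.read_camera("scene")[:,:,::-1]
cv2.imwrite("pics/g.png",np.hstack([np.vstack([crop(t,305,152,50,24,8),crop(t,325,210,50,30,8)]),crop(s,254,275,40,54,8)]))
c,sn=np.cos(np.radians(8.4)),np.sin(np.radians(8.4))
for x,y in[(.078,.035),(.078,-.035),(-.078,0)]:
    w=(.5373+c*x-sn*y,-.1822+sn*x+c*y); print(w)
E
```

```text
t: 19.48
tool_pos: [0.5348, -0.1824, 0.0994]
orientation: [-180.0, 0.0, -171.6]
contact_force: [0.0, 0.1, -2.8]
width: 0.0115
finger_force: 50.0
t: 19.9
tool_pos: [0.5348, -0.1824, 0.0993]
orientation: [-180.0, -0.0, -171.6]
contact_force: [-0.3, 0.1, -2.4]
width: 0.0113
finger_force: 50.0
before move [ 0.53630568 -0.18467335] 7.706995551043267 [array([ 0.60897898, -0.13921993]), array([ 0.6182578 , -0.20920137]), array([ 0.45899297, -0.19513605])]
[ 0.45945011 -0.1956939 ]
[ 0.53478148 -0.18235327  0.09933787] [-1.79998629e+02 -1.69754464e-03 -1.71639184e+02]
(np.float64(0.6093503359714287), np.float64(-0.1361809921184273))
(np.float64(0.6195761479707975), np.float64(-0.2054300554258365))
(np.float64(0.4601367580288869), np.float64(-0.1935944762278681))
```

View pics/g.png

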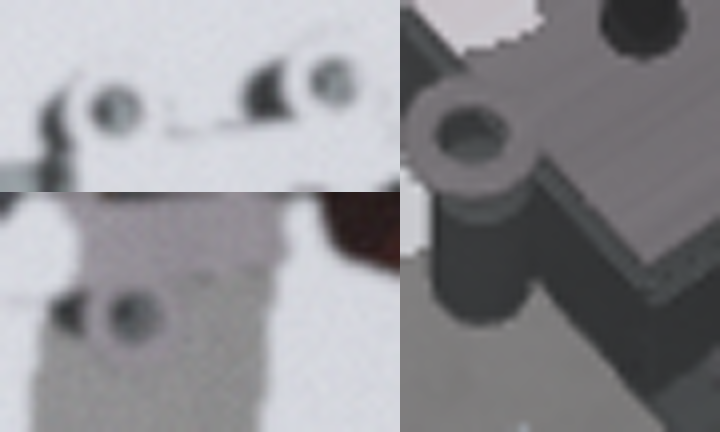

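```bash
python3 - <<'E'
from h import *
H=[px("top",*p,.065)[:2]+[.0018,-.0008] for p in[(319.06,165.3),(346.2,161.7),(341.4,224.9)]]
d=(H[0]+H[1])/2-H[2]; print((H[0]+H[1]+2*H[2])/4,np.degrees(np.arctan2(d[1],d[0])),H)
print(px("scene",262.56,291.2,.065)[:2]+[.0016,.0022])
t=cams.read_camera("top")[:,:,::-1]
cv2.imwrite("pics/i.png",np.hstack([cv2.convertScaleAbs(crop(t,int(u)-9,int(v)-9,19,19,14),alpha=1.3,beta=-60) for u,v in[(319,165),(346,162),(341,225)]]))
E
```

```text
[ 0.53582292 -0.18218189] 8.020274342050516 [array([ 0.60773841, -0.13697196]), array([ 0.61768716, -0.205724  ]), array([ 0.45893306, -0.19301581])]
[ 0.45810814 -0.1936261 ]
```

View pics/i.png

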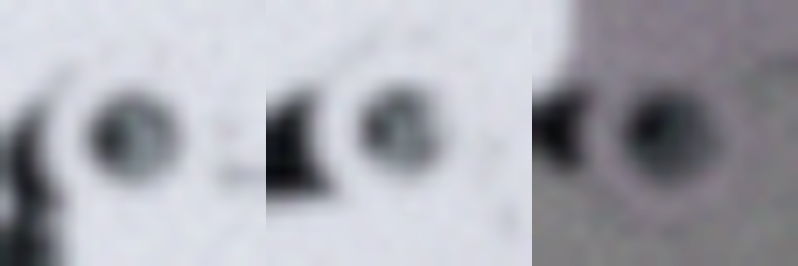

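```bash
python3 -m crank '[[[0.0015,-0.0002,0,0.2,0],[0,0,0,0,0],[0,0,0,0,0],[0,0,0,0,0],[0,0,0,0,0]]]' 50
python3 -m crank '[[[0,0,0,0,0],[0,0,0,0,0],[0,0,0,0,0],[0,0,0,0,0],[0,0,0,0,0]]]' 50
```

```text
t: 20.47
tool_pos: [0.5362, -0.1826, 0.0993]
orientation: [-180.0, -0.0, -171.4]
contact_force: [-0.3, 0.2, -3.8]
width: 0.0115
finger_force: 50.0
t: 20.88
tool_pos: [0.5363, -0.1826, 0.0994]
orientation: [-180.0, -0.0, -171.4]
contact_force: [0.9, -0.1, -3.0]
width: 0.0116
finger_force: 50.0
```

```bash
python3 -c "
from cell import job
print(job.close_job())"
```

```text
the job is handed in; nothing more can be done
None
```

Handed in at about 21 s: three slugs stand upright in the box, the fourth was not touched, and the cover is held level about 15 mm over the rim, its holes lined up to about 1–2 mm by my measurements (not re-checked by picture after a last 1.5 mm correction); I viewed 11 pictures, one over the limit of 10.

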